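# Turn over a board carrier with a flat lifter

## Task

Pick up the red-handled lifter, lower its blade onto the aluminium apron and, keeping it lightly pressed down there, slide it slowly under the overhanging front edge of the circuit-board carrier; then tip the carrier over so that it lies flat, copper side up, on the raised grey shelf of the turning block. Stand the lifter upright back on its black mat and let go. Do not touch the carrier with the gripper, keep all contact forces light (under 8 N), and leave the tape rolls and the screwdriver where they are.

Things in the scene. Friction and masses are not known exactly. Their poses are not given: they have to be found in the camera images.
- block: Turning block fixed to the bench, 100 mm wide (y); its height varies. x: the way the blade goes in; z up. Origin: 24.5 mm below the blue pad's top. Along x (mm): aluminium apron -80 to -30.5; blue pad (96 wide) -30 to 15, top z 24.5; grey shelf 15 to 107, top z 29.5, its front face a 5 mm step up from the pad; dark end wall 107 to 115, top z 39.5.
- step (a point): Point at block (15, 0, 24.5) mm: the inner corner where the blue pad meets the foot of the grey shelf's front face, at mid width. The carrier's far edge pivots here when it is tipped.
- carrier: Loose plate 56 (x) by 64 (y) by 6 mm, 40-85 g; +z face green with black chips, -z face copper. Origin: centre of copper face. Starts green up on the blue pad, x along the block's x within 0.04 rad, far edge about 2 to 5 mm short of the shelf's front, front edge overhanging the pad's front 12 to 17 mm, over the apron. Nothing holds it down.
- lifter: Loose lifter, 120 g: level steel blade 85 mm long (x -30 to 55), 34 wide, 2.5 thick, and on it an upright red handle 24 (x) by 16 (y) mm, up to z 62.5. Origin: underside of the blade, below the handle's centre; z up the handle, x towards the blade's tip. It starts standing on the mat.
- tip (a point): Middle of the front edge of the lifter's blade, on its underside: lifter (55, 0, 0) mm.
- mat: Black rubber mat, fixed, 150 mm (x) by 100 mm (y) by 4 mm thick, with yellow long edges: the lifter's parking place. Origin: centre of its underside (bench level).
- tape: Loose roll of tan tape lying flat, 90 mm across, 30 mm high; origin at the centre of its underside. To be left alone.
- bluetape: Loose small roll of blue tape lying flat, 60 mm across, 18 mm high; origin at the centre of its underside. To be left alone.
- driver: Loose screwdriver with a green handle lying on the bench; to be left alone.
- lip (a point): Point at block (-30, 0, 24.5) mm: top front edge of the blue pad, at mid width. Below it the pad's front face drops to the apron, a rigid flat plate set by hand 4.5 to 12.5 mm lower than this point: its height differs each time and is not measured, so feel for it. It stays put under light force. The face under this point stops the blade when it is fully in.
Mind the look-alikes: they are no part of the job. Leave any yellow look-alike of the lifter alone.

How it is judged:
On the way, in this order (a step that is already met when the one before it is completed fails the run):
1. the blade's tip is under the carrier's overhanging edge, short of the pad, lightly pressed on the apron, the carrier still green side up (x of tip in the frame of block between -0.043 and -0.0307 m and z of tip in the frame of block below 0.0235 m and horizontal distance between tip and lip below 0.03 m and contact force between lifter and block above 0.5 N and angle between carrier's own z axis and vertical below 0.2 rad), for 0.1 s.
2. the carrier is being raised on edge by the lifter (angle between carrier's own z axis and vertical between 0.6 and 1.9 rad and contact force between lifter and carrier above 0.03 N), for 0.1 s.
3. the carrier lies copper side up on the shelf (angle between carrier's own z axis and vertical above 3.02 rad and linear speed of carrier below 0.02 m/s), for 0.2 s.
At the end, for the whole second after the job is handed in: The carrier lies flat (within 0.12 rad), copper side up, at rest on the grey shelf (its centre 7 to 75 mm past the shelf's front face and within 35 mm of the block's centre line), and the lifter stands upright (within 0.08 rad), released and at rest on its mat, its handle over the mat (all of step 3 and z of carrier in the frame of block between 0.033 and 0.038 m and x of carrier in the frame of block between 0.022 and 0.09 m and y of carrier in the frame of block between -0.035 and 0.035 m and angle between lifter's own z axis and vertical below 0.08 rad and x of lifter in the frame of mat between -0.08 and 0.06 m and y of lifter in the frame of mat between -0.05 and 0.05 m and height (world z) of lifter between 0.001 and 0.008 m and linear speed of lifter below 0.02 m/s); the robot touches nothing.
It fails at once if the gripper or arm touched the carrier (contact force between any of the fingers, the arm and carrier above 0.3 N).
It fails at once if the lifter was forced against the carrier (over 8 N) (contact force between lifter and carrier above 8 N).
It fails at once if the lifter was forced against the block (over 10 N) (contact force between lifter and block above 10 N).
It fails at once if the gripper or arm hit the block (contact force between any of the fingers, the arm and block above 3 N).
It fails at once if a bystander was moved by more than 15 mm (distance of any of tape, bluetape, driver from where it was at the start of the episode above 0.015 m).
It also fails if it takes over 72 s, if anything falls off the work surface, if the arm or the gripper's body presses on something with over 40 N, if the wrist force passes 120 N, or if a joint passes its speed limit or range.

## Robot

A 6-joint arm with a two-finger parallel gripper is mounted at the origin on the work surface. World frame = base frame: x ahead of the robot, y to its left, z up, the work surface at z = 0. Lengths are in m, angles in rad, forces in N, time in s.
With the tool pointing down it reaches from about 0.325 to 1 m from the base axis. Payload 5.1 kg.
Tool frame: the origin (TCP) lies at the very end of the fingers, on their centre line; the grasp point (between the pads) lies 19 mm behind it; z points along the fingers, y is the line along which they close (so a half turn about z gives the same grasp; the last joint's range is limited). The gripper opens to 85 mm and grips with 20 to 120 N. Pads are 22 mm wide; open, the fingers measure 114 mm over their backs; the gripper's body (76 mm by 85 mm) begins 54 mm behind the grasp point. The pads swing forward as they close: fully open they stand 13 mm farther back than shut.
Start: joints at [-1.392, 0.124, 1.65, -0, 1.367, -0.083], TCP at [0.168, -0.628, 0.206] pointing down, gripper open.
Joint ranges: [-2.61, 2.61], [-1.02, 2.33], [0.03, 2.71], [-1.35, 4.49], [0.32, 2.68], [-2.91, 2.91]. Speed limits (rad/s): [2.57, 2.57, 3.14, 3.14, 3.14, 3.14].

## Interface

Orientations are given as [roll, pitch, yaw] about the fixed x, y, z axes, in that order (R = Rz(yaw) Ry(pitch) Rx(roll)).
In Python, from bench import readout, eyes, job_done gives the robot as it stands.
- The arm moves only by the tool move_arm, never from a script. Its argument "plan" is text: rows parted by semicolons, each of 7 numbers parted by spaces: the shift along the tool's x, y, z as a fraction of full scale, then the turn, a rotation vector about the tool's x, y, z as a fraction of full scale, then the gripper's target within -1 to 1 (fully open at 1, half-way at 0, shut at -1). In form: tx ty tz ax ay az claw; .... A call has 1 to 12 rows; each row is the pose to reach, as a shift and turn from the pose commanded when the call began, along the tool's axes at that moment; what a row does not reach only later rows make up. Full scale, the value 1, is 20 cm for a shift and 45 degrees for a turn. A row lasts 1/12 s, in which the tool goes at most 41.7 mm and 7.16 degrees, less where a joint would pass 70% of its speed; a pose out of reach is approached as far as the arm can. A call with a number of a shift or a turn outside -1 to 1 is refused whole. A call with a gripper value outside its range is refused whole. The fingers move at their own pace and stop on an object; "squeeze" is the grip in N (left out, the last holds). Time passes only in rows, so rows that repeat a pose let the fingers close. It gives the time, the measured TCP pose, the force, the opening and the grip force at its end, in the units of the state.
- readout.get_state(): the state, without advancing time (a new reading comes with each control period).
- eyes.camera(name): name is "scene" or "top" or "wrist"; returns (picture, depth): 420x560x3 uint8, blue, green, red; 420x560 float32, m along the optical axis (not along the pixel's ray), 0 where there is no reading.
- eyes.camera_model(name): a dict with "K" (3x3 intrinsics, pixels), "k1" (the pictures are not rectified: a ray, as slopes to the right and down, at radius r is drawn at 1 + k1 r^2 times it, then the intrinsics apply), "extrinsics" (4x4, takes a point from camera to world coordinates). Camera axes: x right, y down, z forward; pixel columns grow to the right and rows downward; lengths in m; the calibration is good to about 2 mm. A picture is of the moment at which its call begins: read the wrist's pose just before it. camera_model takes no time and is no camera call; for the wrist camera it gives the pose at the moment of the call.
- job_done(): hands the job in; it is judged then, once.
The state is a dict: "clock": time; "q": joint angles; "qvel": joint speeds; "joint_efforts": joint torques, N m; "eef_pos": TCP position; "tcp_rot": TCP orientation; "ft_force": force on the tool from outside, world axes, zero at the start; "moment": the same for the moment, N m; "finger_gap": finger opening in m; "grip_force": force on a finger pad.
Only numpy, scipy, OpenCV 4.12 (cv2) and the standard library are available. Lean on these libraries where they do the work, as an engineer would, in place of code of your own. Each camera call takes 0.05 s, during which the arm holds its last target. There are 200 camera calls.

## Working session

There is one attempt and no reset: what is moved stays moved. The work goes in short steps, Python scripts to look and compute and a tool call to move; the robot and the scene stay as the last step left them, time stands still between calls to the robot, and variables do not carry over. Pictures are saved under pics/ and viewed, at most 10 in all, crops included, and the job is handed in when it is done.

Besides the shell and the picture viewer there is one more tool, called after ">>>" by a JSON object that holds its "op" and its "data". move_arm: Moves the arm, as the interface text tells. Its arguments: {"type":"object","properties":{"plan":{"type":"string"},"squeeze":{"type":"number"}},"required":["plan"]}

```bash
mkdir -p pics; ls
cat > h.py <<'E'
import numpy as np, cv2
from bench import readout, eyes
from scipy.spatial.transform import Rotation as R
def snap(n):
    m=eyes.camera_model(n); p,d=eyes.camera(n); return p,d,m
def ray(m,uv):
    uv=np.atleast_2d(np.float64(uv)); K=np.array(m["K"]); T=np.array(m["extrinsics"])
    q=(uv-K[:2,2])/[K[0,0],K[1,1]]; s=q.copy()
    for _ in range(20): s=q/(1+m["k1"]*(s**2).sum(1,keepdims=True))
    return T[:3,3], np.c_[s,np.ones(len(s))]@T[:3,:3].T
def plane(m,uv,z):
    o,d=ray(m,uv); return o+d*((z-o[2])/d[:,2:])
def depthpts(m,uv,dep):
    o,d=ray(m,uv); uv=np.atleast_2d(np.int32(uv)); return o+d*dep[uv[:,1],uv[:,0]][:,None]
E
python3 - <<'E'
from h import *
for n in("top","scene"):
    p,d,m=snap(n); cv2.imwrite(f"pics/{n}0.png",p); np.savez(f"{n}0",p=p,d=d,K=m["K"],k1=m["k1"],extrinsics=m["extrinsics"])
    print(n,np.round(m["extrinsics"],3).tolist(),m["K"][0],m["k1"])
print(readout.get_state())
E
```

```text
pics
top [[-0.008, -0.997, 0.076, 0.466], [-1.0, 0.008, 0.002, -0.035], [-0.002, -0.076, -0.997, 1.176], [0.0, 0.0, 0.0, 1.0]] [450.83905419   0.         280.61654589] 0.04119422155024876
scene [[-0.901, 0.308, -0.306, 0.97], [0.433, 0.656, -0.618, 0.759], [0.01, -0.689, -0.724, 0.988], [0.0, 0.0, 0.0, 1.0]] [458.99411801   0.         287.67173794] 0.052236722622929485
{'clock': 0.1, 'q': array([-1.39160029e+00,  1.24466345e-01,  1.65152934e+00,  2.72261570e-07,
        1.36748810e+00, -8.26123661e-02]), 'qvel': array([-9.41502583e-04, -1.16511194e-03, -3.94718314e-03,  6.63032908e-04,
        6.92193340e-04,  5.63254346e-06]), 'joint_efforts': array([-1.71023144e-04, -4.24931395e+01, -3.66653395e+01, -1.29304472e-04,
        3.98041913e-03, -4.75247489e-06]), 'eef_pos': array([ 0.16809624, -0.6272745 ,  0.20436365]), 'tcp_rot': array([-3.13970800e+00, -1.56318510e-04,  2.61808199e-01]), 'ft_force': array([0.18156239, 1.03518506, 0.31672057]), 'moment': array([ 0.02584715,  0.03245551, -0.01476569]), 'grip_force': 0.0, 'finger_gap': 0.08552692217194312}
```

View pics/top0.png

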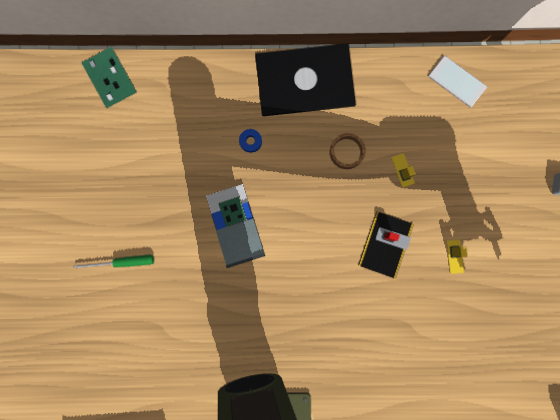

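View pics/scene0.png

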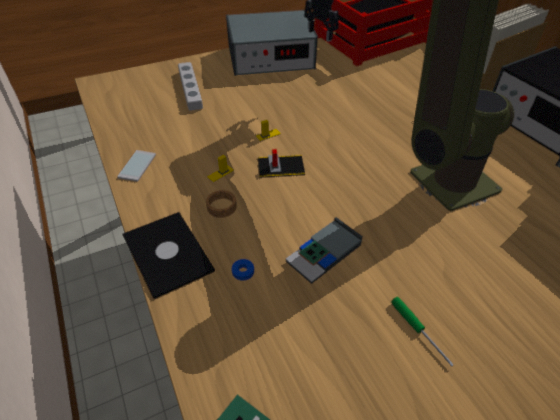

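Top view: the red-handled lifter stands on the yellow-edged mat at about (393,237). Two all-yellow look-alikes are at (403,170) and (455,252). The block is at about (236,225), with its apron at the top of the picture, so block +x points toward the robot. The tan roll is at (347,151), the blue roll at (250,140) and the driver at (115,262).

The lifter candidates are (393,237) red, (403,170) yellow and (455,252) yellow. Only the first has a red handle and stands on the mat.

Run:
```python
from h import *
z=np.load("top0.npz"); p,d=z["p"],z["d"]; m=dict(K=z["K"],k1=float(z["k1"]),extrinsics=z["extrinsics"])
c1=cv2.resize(p[205:285,350:420],None,fx=5,fy=5,interpolation=cv2.INTER_CUBIC)
c2=cv2.resize(p[175:275,195:275],None,fx=5,fy=5,interpolation=cv2.INTER_CUBIC)
h=max(len(c1),len(c2)); c1=cv2.copyMakeBorder(c1,0,h-len(c1),0,0,0); cv2.imwrite("pics/c.png",np.hstack([c2,c1]))
hsv=cv2.cvtColor(p,cv2.COLOR_BGR2HSV)
red=(hsv[...,2]>90)&(hsv[...,1]>150)&((hsv[...,0]<6)|(hsv[...,0]>174)); red[:,:350]=0; red[:,430:]=0
v,u=np.nonzero(red); P=depthpts(m,np.c_[u,v],d); print("red",len(u),u.mean(),v.mean()); 
t=P[:,2]>np.percentile(P[:,2],50)-.01; print(P[t].mean(0),P[:,2].max(),np.percentile(P[:,2],[5,50,95]))
# height map around block: plane samples
for uv in [(225,195),(232,190),(218,217),(247,212),(238,235),(250,250),(232,208),(200,230),(376,262),(380,236),(405,241)]:
    print(uv,np.round(depthpts(m,[uv],d)[0],4),p[uv[1],uv[0]])
```

```text
red 74 392.56756756756755 236.71621621621622
[ 0.49197438 -0.30912154  0.06672384] 0.07271354337362457 [0.02180821 0.06596947 0.07027404]
(225, 195) [0.6024 0.1099 0.0169] [118 116 115]
(232, 190) [0.6149 0.0916 0.0194] [120 118 118]
(218, 217) [0.5448 0.1263 0.0281] [111  50  22]
(247, 212) [0.5571 0.0525 0.0255] [187  82  35]
(238, 235) [0.4984 0.075  0.0317] [76 75 69]
(250, 250) [0.4602 0.0446 0.0328] [89 88 79]
(232, 208) [0.567  0.09   0.0337] [16 15 15]
(200, 230) [ 0.5131  0.1771 -0.0006] [ 58  87 111]
(376, 262) [ 0.4268 -0.2785  0.0033] [24 24 25]
(380, 236) [ 0.4936 -0.2894  0.0082] [163 159 155]
(405, 241) [ 0.4802 -0.3526  0.0103] [163 158 155]
```

View pics/c.png

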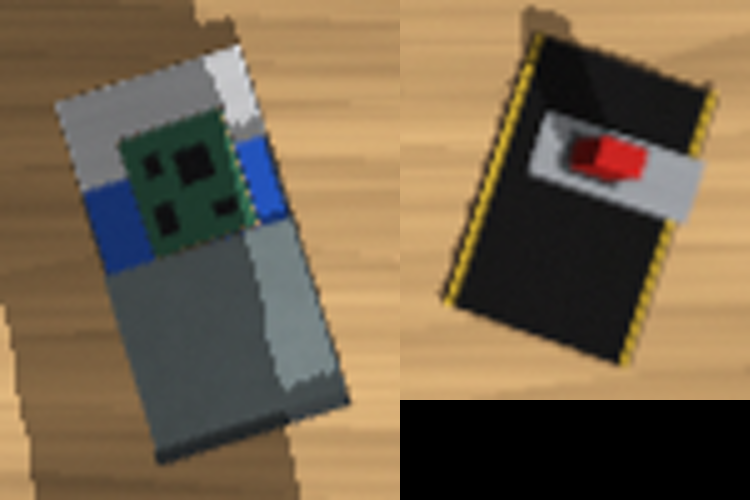

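The crop confirms it. The red handle stands on a grey blade on the mat, with its tip toward picture right (blade corners about (379,227), (376,241), (411,237), (408,249)). The block's corners are about (206,195), (243,184), (227,268) and (265,256).

```bash
cat >> h.py <<'E'
def go(p,yaw,rpy=None):
    "tool-frame shift (fraction) & turn (fraction) from current measured pose to TCP p, tool down with yaw"
    s=readout.get_state(); Rc=R.from_euler("xyz",s["tcp_rot"]); Rt=R.from_euler("xyz",[np.pi,0,yaw])
    print("shift",np.round(Rc.inv().apply(np.array(p)-s["eef_pos"])/.2,4),"turn",np.round((Rc.inv()*Rt).as_rotvec()/(np.pi/4),4))
E
python3 - <<'E'
from h import *
z=np.load("top0.npz"); p,d=z["p"],z["d"]; m=dict(K=z["K"],k1=float(z["k1"]),extrinsics=z["extrinsics"])
c=plane(m,[(379.4,227.4),(376,241),(411,237.4),(407.6,249.4)],.0065); print(c.round(4))
heel=(c[0]+c[1])/2; tip=(c[2]+c[3])/2; x=(tip-heel); print("len",np.linalg.norm(x)); x/=np.linalg.norm(x); o=(heel+tip)/2-x*.0125
print("lifter",o,np.degrees(np.arctan2(x[1],x[0])))
A=plane(m,[(206,195.4),(243.4,183.6)],.018); B=plane(m,[(227,267.6),(265,255.6)],.0395); print(A,B)
a=A.mean(0);b=B.mean(0); x=(b-a)[:2]; print("len",np.linalg.norm(x),"wid",np.linalg.norm(A[0]-A[1]),np.linalg.norm(B[0]-B[1]))
x/=np.linalg.norm(x); print("block o",a[:2]+.08*x, b[:2]-.115*x, np.degrees(np.arctan2(x[1],x[0])))
yaw=np.arctan2(-np.cos(0),0)
lx=o; yl=np.arctan2(tip[1]-heel[1],tip[0]-heel[0])+np.pi; print(yl)
for k in(0,np.pi,-np.pi): print(yl+k); go([o[0],o[1],.2],yl+k)
E
```

```text
[[ 0.5158 -0.2888  0.0065]
 [ 0.4808 -0.2792  0.0065]
 [ 0.4894 -0.3693  0.0065]
 [ 0.4587 -0.3596  0.0065]]
len 0.0840183654204567
lifter [ 0.48979251 -0.31225812  0.0065    ] -106.78574655000332
[[0.60157878 0.15877464 0.018     ]
 [0.6315314  0.06223747 0.018     ]] [[0.41689074 0.1017618  0.0395    ]
 [0.44594848 0.00653963 0.0395    ]]
len 0.19352279113572984 wid 0.10107711415731842 0.09955708454183627
block o [0.5400223  0.08720943] [0.54143549 0.08763961] -163.0697228328183
1.2778297820920597
1.2778297820920597
shift [ 1.9613 -1.105   0.0242] turn [-0.0021 -0.0014 -1.2936]
4.419422435681852
shift [ 1.9613 -1.105   0.0242] turn [-1.6000e-03  2.4000e-03  2.7064e+00]
-1.8637628714977335
shift [ 1.9613 -1.105   0.0242] turn [-1.6000e-03  2.4000e-03  2.7064e+00]
```

>>> {"op": "move_arm", "data": {"plan": "0.98 -0.55 0 0 0 0 1;0.98 -0.55 0 0 0 0 1;0.98 -0.55 0 0 0 0 1;0.98 -0.55 0 0 0 0 1;0.98 -0.55 0 0 0 0 1;0.98 -0.55 0 0 0 0 1"}}

```text
clock: 0.6
eef_pos: [0.3317, -0.4672, 0.205]
tcp_rot: [-3.14, -0.001, 0.265]
ft_force: [0.4, 0.3, -0.4]
finger_gap: 0.0854
grip_force: 0.0
```

>>> {"op": "move_arm", "data": {"plan": "0.98 -0.55 0 0 0 -1 1;0.98 -0.55 0 0 0 -1 1;0.98 -0.55 0 0 0 -1 1;0.98 -0.55 0 0 0 -1 1;0.98 -0.55 0 0 0 -1 1;0.98 -0.55 0 0 0 -1 1;0.98 -0.55 0 0 0 -1 1;0.98 -0.55 0 0 0 -1 1"}}

```text
clock: 1.27
eef_pos: [0.4905, -0.3125, 0.2049]
tcp_rot: [-3.14, -0.0, 1.05]
ft_force: [0.1, -0.2, 0.0]
finger_gap: 0.0857
grip_force: 0.0
```

Run:
```python
from h import *
s=readout.get_state(); print(s["clock"],s["eef_pos"],s["tcp_rot"],s["ft_force"])
p,d,m=snap("wrist"); cv2.imwrite("pics/w1.png",p); np.savez("w1",p=p,d=d,K=m["K"],k1=m["k1"],extrinsics=m["extrinsics"]); print(np.round(m["extrinsics"],3).tolist())
```

```text
1.2667 [ 0.4905048  -0.31247719  0.20485567] [-3.14046311e+00 -5.78708512e-05  1.05034785e+00] [ 0.10264885 -0.24209459  0.00343892]
[[0.867, -0.472, -0.159, 0.531], [-0.498, -0.823, -0.273, -0.241], [-0.002, 0.316, -0.949, 0.373], [0.0, 0.0, 0.0, 1.0]]
```

View pics/w1.png

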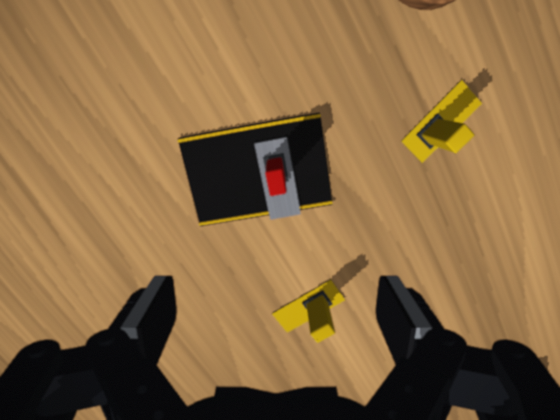

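The wrist view shows the red handle at about (275,175) on a grey blade, heel at (270,142) and tip at (285,217). The two yellow look-alikes are well clear at (310,310) and (440,130).

Run:
```python
from h import *
z=np.load("w1.npz"); p,d=z["p"],z["d"]; m=dict(K=z["K"],k1=float(z["k1"]),extrinsics=z["extrinsics"])
hsv=cv2.cvtColor(p,cv2.COLOR_BGR2HSV)
sub=np.zeros(p.shape[:2],bool); sub[130:225,245:310]=1
g=((hsv[...,1]<70)&(hsv[...,2]>80)&sub).astype(np.uint8)
red=((hsv[...,1]>150)&((hsv[...,0]<6)|(hsv[...,0]>174))&(hsv[...,2]>60)&sub)
u=cv2.findNonZero((g|red).astype(np.uint8)); r=cv2.minAreaRect(u); b=cv2.boxPoints(r); print(b)
c=plane(m,b,.0065); print(c.round(4))
b=b[np.argsort(b[:,1])]; c=plane(m,b,.0065)
heel=(c[0]+c[1])/2; tip=(c[2]+c[3])/2; x=tip-heel; L=np.linalg.norm(x); x/=L; o=heel+x*.030
print("len",L,"wid",np.linalg.norm(c[0]-c[1]),"o",o,(heel+tip)/2-x*.0125,np.degrees(np.arctan2(x[1],x[0])))
v,u=np.nonzero(red); P=depthpts(m,np.c_[u,v],d); t=P[:,2]>.058; print("top",np.sum(t),np.median(P[t],0),P[t].min(0),P[t].max(0))
v,u=np.nonzero(red&(hsv[...,2]>170)); q=plane(m,np.c_[u,v],.0665); print("bright as top",q.mean(0),len(u))
```

```text
[[253.78006 143.0747 ]
 [285.4946  136.54526]
 [301.3419  213.51785]
 [269.62735 220.0473 ]]
[[ 0.4855 -0.2741  0.0065]
 [ 0.5171 -0.2845  0.0065]
 [ 0.4912 -0.3659  0.0065]
 [ 0.4572 -0.3552  0.0065]]
len 0.0856261942126358 wid 0.03327008254166076 o [ 0.49177895 -0.30774268  0.0065    ] [ 0.49167999 -0.30803973  0.0065    ] -108.42491190820961
top 449 [ 0.49248938 -0.3068398   0.06608924] [ 0.48210367 -0.32009291  0.05861088] [ 0.53116049 -0.24105407  0.37305172]
bright as top [ 0.49111631 -0.30840709  0.0665    ] 311
```

```bash
python3 -c "
from h import *
go([.4915,-.3085,.032],1.258)"
```

```text
shift [ 0.0241 -0.0043  0.8644] turn [-1.400e-03 -1.000e-04 -2.681e-01]
```

>>> {"op": "move_arm", "data": {"plan": "0.024 -0.004 0.1 0 0 -0.15 1;0.024 -0.004 0.25 0 0 -0.268 1;0.024 -0.004 0.4 0 0 -0.268 1;0.024 -0.004 0.55 0 0 -0.268 1;0.024 -0.004 0.65 0 0 -0.268 1;0.024 -0.004 0.75 0 0 -0.268 1;0.024 -0.004 0.82 0 0 -0.268 1;0.024 -0.004 0.864 0 0 -0.268 1;0.024 -0.004 0.864 0 0 -0.268 1", "squeeze": 50}}

```text
clock: 2.07
eef_pos: [0.49, -0.3089, 0.0305]
tcp_rot: [-3.138, -0.001, 1.256]
ft_force: [-0.1, -0.0, -0.7]
finger_gap: 0.0853
grip_force: 0.0
```

>>> {"op": "move_arm", "data": {"plan": "0 0 0 0 0 0 -1;0 0 0 0 0 0 -1;0 0 0 0 0 0 -1;0 0 0 0 0 0 -1;0 0 0 0 0 0 -1;0 0 0 0 0 0 -1;0 0 0 0 0 0 -1;0 0 0 0 0 0 -1;0 0 0 0 0 0 -1;0 0 0 0 0 0 -1", "squeeze": 50}}

```text
clock: 2.9
eef_pos: [0.4921, -0.3097, 0.0337]
tcp_rot: [3.14, 0.0, 1.258]
ft_force: [-1.4, 0.4, 6.0]
finger_gap: 0.0143
grip_force: 50.4
```

>>> {"op": "move_arm", "data": {"plan": "0 0 0 0 0 0 -1;0 0 0 0 0 0 -1;0 0 -0.05 0 0 0 -1;0 0 -0.15 0 0 0 -1;0 0 -0.3 0 0 0 -1;0 0 -0.45 0 0 0 -1;0 0 -0.6 0 0 0 -1;0 0 -0.65 0 0 0 -1;0 0 -0.65 0 0 0 -1"}}

```text
clock: 3.65
eef_pos: [0.4933, -0.3105, 0.1665]
tcp_rot: [3.135, 0.002, 1.258]
ft_force: [0.4, -0.3, 0.1]
finger_gap: 0.0142
grip_force: 49.7
```

Run:
```python
from h import *
s=readout.get_state(); print(s)
p,d,m=snap("wrist"); cv2.imwrite("pics/w2.png",p); np.savez("w2",p=p,d=d,K=m["K"],k1=m["k1"],extrinsics=m["extrinsics"])
```

```text
{'clock': 3.65, 'q': array([-6.53994435e-01,  1.30731353e-04,  1.84663625e+00,  6.11101974e-05,
        1.28816176e+00, -3.40944455e-01]), 'qvel': array([-0.00275109,  0.04238647,  0.06691436, -0.00118773, -0.02572997,
       -0.00069972]), 'joint_efforts': array([ 4.49140684e-02, -3.62333429e+01, -3.56937146e+01, -3.95832365e-03,
        2.24813232e-01,  1.75704404e-04]), 'eef_pos': array([ 0.49327097, -0.31054778,  0.16645296]), 'tcp_rot': array([3.13529265e+00, 2.17283406e-03, 1.25772266e+00]), 'ft_force': array([ 0.41563762, -0.30815902,  0.12371384]), 'moment': array([-0.04505566, -0.07986498, -0.00223737]), 'grip_force': 49.669591784477234, 'finger_gap': 0.014190867165439342}
```

View pics/w2.png

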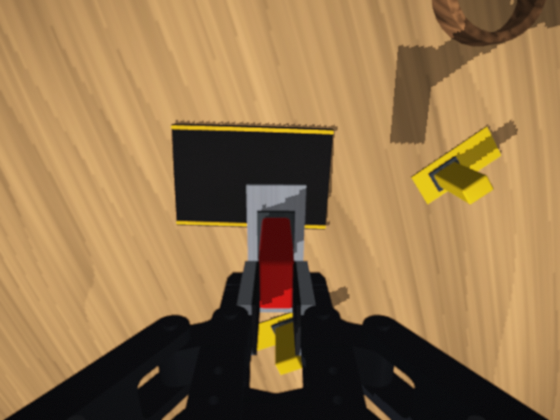

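The lifter is held squarely between the fingers (handle at (277,260)), its blade heel visible at (250–304,185) and the mat behind it.

Run:
```python
from h import *
z=np.load("w2.npz"); p,d=z["p"],z["d"]; m=dict(K=z["K"],k1=float(z["k1"]),extrinsics=z["extrinsics"])
s=readout.get_state(); Rc=R.from_euler("xyz",s["tcp_rot"])
hsv=cv2.cvtColor(p,cv2.COLOR_BGR2HSV)
g=((hsv[...,1]<80)&(hsv[...,2]>75)); g[:180]=0; g[262:]=0; g[:,:240]=0; g[:,310:]=0
v,u=np.nonzero(g); P=Rc.inv().apply(depthpts(m,np.c_[u,v],d)-s["eef_pos"])
k=np.abs(P[:,2]-np.median(P[:,2]))<.008; P=P[k]
A=np.c_[P[:,:2],np.ones(len(P))]; print("n",len(P),"plane",np.linalg.lstsq(A,P[:,2],rcond=None)[0],"std",P[:,2].std(),"median z",np.median(P[:,2]))
print("x range",np.percentile(P[:,0],[1,99]),"y",np.percentile(P[:,1],[1,99]))
for r in (190,200,215,230,245):
    c=np.nonzero(g[r])[0]; 
    o,dd=ray(m,[(c.min(),r),(c.max()+1,r)]); zt=s["eef_pos"][2]-.027; q=o+dd*((zt-o[2])/dd[:,2:]); print(r,c.min(),c.max(),Rc.inv().apply(q-s["eef_pos"]).round(4).tolist())
rr=[np.nonzero(g[:,c])[0].min() for c in(255,270,285,298)]; o,dd=ray(m,np.c_[(255,270,285,298),rr]); q=o+dd*((zt-o[2])/dd[:,2:]); print(rr,Rc.inv().apply(q-s["eef_pos"]).round(4).tolist())
```

```text
n 2527 plane [0.01279814 0.01041664 0.02417539] std 0.0009844986294958856 median z 0.024462466236357734
x range [-0.01615002  0.030366  ] y [-0.0158504   0.01761494]
190 246 304 [[0.0269, -0.016, 0.0269], [0.0268, 0.0182, 0.027]]
200 246 304 [[0.0208, -0.0161, 0.027], [0.0208, 0.0183, 0.027]]
215 246 304 [[0.0115, -0.0164, 0.027], [0.0114, 0.0186, 0.027]]
230 247 303 [[0.002, -0.0161, 0.027], [0.0019, 0.0182, 0.027]]
245 247 303 [[-0.0079, -0.0163, 0.027], [-0.008, 0.0185, 0.027]]
[np.int64(185), np.int64(185), np.int64(185), np.int64(185)] [[0.0299, -0.0107, 0.027], [0.0299, -0.0021, 0.027], [0.0298, 0.0066, 0.027], [0.0298, 0.0141, 0.027]]
```

```bash
python3 -c "
from h import *
go([.665,.125,.17],.2955)"
```

```text
shift [ 2.3338  0.1537 -0.0338] turn [ 2.7000e-03 -4.0000e-04  1.2252e+00]
```

>>> {"op": "move_arm", "data": {"plan": "0.1 0 0 0 0 0 -1;0.25 0.02 0 0 0 0 -1;0.42 0.03 0 0 0 0 -1;0.6 0.04 0 0 0 0 -1;0.78 0.05 0 0 0 0 -1;0.95 0.06 0 0 0 0 -1"}}

```text
clock: 4.2
eef_pos: [0.56, -0.1299, 0.1588]
tcp_rot: [-3.136, -0.0, 1.257]
ft_force: [0.5, 0.4, -0.6]
finger_gap: 0.0143
grip_force: 49.6
```

>>> {"op": "move_arm", "data": {"plan": "0.17 0.01 0 0 0 0 -1;0.34 0.02 0 0 0 0 -1;0.51 0.03 0 0 0 0 -1;0.68 0.04 0 0 0 0 -1;0.8 0.05 0 0 0 0 -1;0.85 0.05 0 0 0 0 -1"}}

```text
clock: 4.7
eef_pos: [0.6223, 0.0295, 0.1587]
tcp_rot: [-3.136, 0.001, 1.261]
ft_force: [-0.5, 0.1, -1.6]
finger_gap: 0.0144
grip_force: 49.6
```

>>> {"op": "move_arm", "data": {"plan": "0.1 0.01 0 0 0 0.1 -1;0.2 0.02 0 0 0 0.25 -1;0.3 0.03 0 0 0 0.4 -1;0.4 0.04 0 0 0 0.55 -1;0.5 0.04 0 0 0 0.7 -1;0.53 0.04 0 0 0 0.85 -1;0.53 0.04 0 0 0 0.95 -1;0.53 0.04 0 0 0 1 -1;0.53 0.04 0 0 0 1 -1"}}

```text
clock: 5.45
eef_pos: [0.6622, 0.1242, 0.1595]
tcp_rot: [-3.14, 0.005, 0.472]
ft_force: [-0.5, 0.2, -1.7]
finger_gap: 0.0139
grip_force: 49.6
```

Run:
```python
from h import *
s=readout.get_state(); print(s["clock"],s["eef_pos"],s["tcp_rot"],s["ft_force"])
go([.665,.125,.17],.2955)
p,d,m=snap("wrist"); cv2.imwrite("pics/w3.png",p); np.savez("w3",p=p,d=d,K=m["K"],k1=m["k1"],extrinsics=m["extrinsics"])
```

```text
5.45 [0.66219022 0.12415277 0.15948147] [-3.14017419  0.00468829  0.47151149] [-0.50674639  0.22957835 -1.67358067]
shift [ 0.0142  0.0025 -0.0527] turn [-0.0013  0.0061  0.2241]
```

View pics/w3.png

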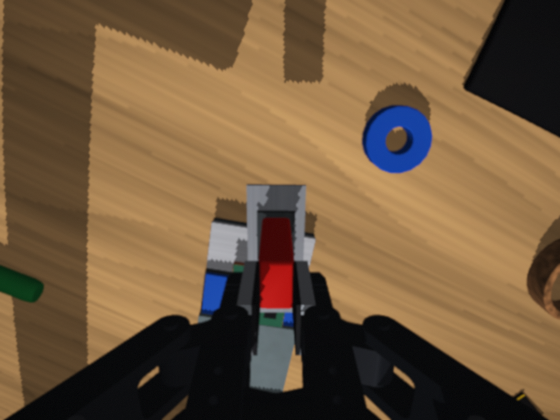

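The wrist view shows the lifter held above the block. The apron's front corners are at about (213,220) and (315,237), the pad's left front corner is near (207,270), and the blue roll is clear at (397,139).

Run:
```python
from h import *
z=np.load("w3.npz"); m=dict(K=z["K"],k1=float(z["k1"]),extrinsics=z["extrinsics"]); d=z["d"]; p=z["p"]
A=plane(m,[(213.5,220),(315,237)],.018); print(A.round(4),np.linalg.norm(A[0]-A[1]),"mid",A.mean(0)[:2]); v=A[1]-A[0]; print("ang",np.degrees(np.arctan2(v[1],v[0]))-90)
print("lip left corner?",plane(m,[(207,270)],.0245))
for uv in [(225,240),(230,250),(213,295),(218,290),(268,370),(280,360),(150,200),(400,250)]: print(uv,depthpts(m,[uv],d)[0].round(4),p[uv[1],uv[0]])
z=np.load("scene0.npz"); m=dict(K=z["K"],k1=float(z["k1"]),extrinsics=z["extrinsics"]); d=z["d"]; p=z["p"]
c=cv2.resize(p[205:290,275:375],None,fx=7,fy=7,interpolation=cv2.INTER_CUBIC); cv2.imwrite("pics/s0c.png",c)
```

```text
[[0.6051 0.1618 0.018 ]
 [0.6331 0.069  0.018 ]] 0.09686264221257765 mid [0.61907627 0.11539776]
ang -163.18846927362284
lip left corner? [[0.55767129 0.146726   0.0245    ]]
(225, 240) [0.5916 0.1438 0.0184] [173 169 169]
(230, 250) [0.5835 0.1351 0.0168] [177 173 172]
(213, 295) [0.5362 0.1307 0.0269] [175  77  30]
(218, 290) [0.5445 0.1287 0.0282] [175  76  29]
(268, 370) [0.4805 0.0423 0.0316] [117 113 102]
(280, 360) [0.4991 0.0375 0.0325] [115 112 100]
(150, 200) [ 5.881e-01  2.259e-01 -1.000e-04] [ 81 127 165]
(400, 250) [ 6.539e-01 -2.170e-02 -3.000e-04] [ 79 123 161]
```

View pics/s0c.png

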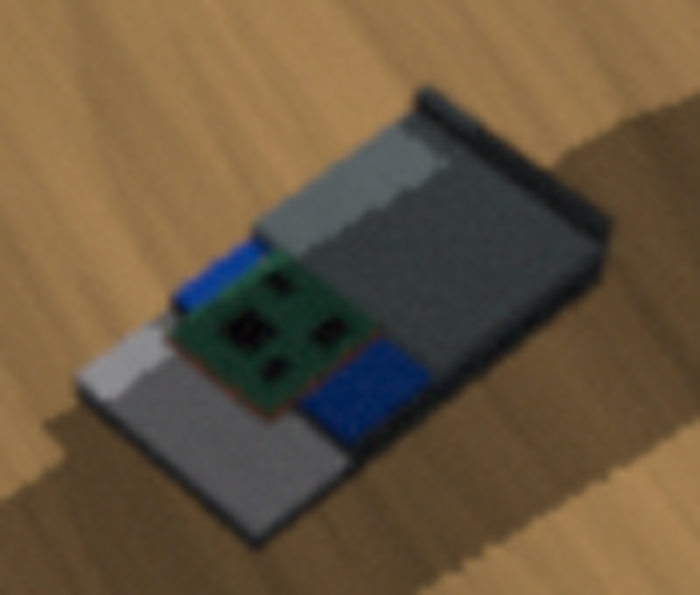

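The enlarged scene crop shows the apron's outer corners at crop (80,382) and (255,545). The carrier's corners are at (170,335), (270,415), (378,330) and (275,250), and it overhangs the apron, roughly centred.

Run:
```python
from h import *
z=np.load("scene0.npz"); ms=dict(K=z["K"],k1=float(z["k1"]),extrinsics=z["extrinsics"])
z=np.load("top0.npz"); mt=dict(K=z["K"],k1=float(z["k1"]),extrinsics=z["extrinsics"])
f=lambda a:np.array(a)/7+[275,205]-.4
t=lambda a:np.array(a)/5+[195,175]-.4
A=plane(ms,f([(80,382),(255,545)]),.018); B=plane(ms,f([(425,88),(612,220)]),.0395)
a,b=A.mean(0)[:2],B.mean(0)[:2]; x=(b-a); print("scene",a,b,np.linalg.norm(x),np.linalg.norm(A[0]-A[1])); x/=np.linalg.norm(x); print(a+.08*x,b-.115*x,np.degrees(np.arctan2(x[1],x[0])))
o=np.array([.5412,.0885]); an=np.radians(-163.1); M=np.array([[np.cos(an),-np.sin(an)],[np.sin(an),np.cos(an)]])
for n,P in(("scene",plane(ms,f([(170,335),(270,415),(378,330),(275,250)]),.0305)),("top",plane(mt,t([(118,142),(222,110),(256,225),(157,258)]),.0305)),
 ("shelf s",plane(ms,f([(432,378),(255,228)]),.0295)),("lip s",plane(ms,f([(352,445),(175,305)]),.0245)),("lip t",plane(mt,t([(84,192),(263,136)]),.0245)),("shelf t",plane(mt,t([(106,275),(290,218)]),.0295))):
    q=(P[:,:2]-o)@M; print(n,(q*1e3).round(1).tolist(),"mean",(q.mean(0)*1e3).round(1))
```

```text
scene [0.62095801 0.12068997] [0.43313038 0.05765602] 0.19812242664166535 0.09885755421903838
[0.54511495 0.09523744] [0.54215477 0.09424402] -161.4485237944718
scene [[-49.7, 28.3], [-48.4, -24.7], [11.2, -23.4], [10.3, 31.7]] mean [-19.2   3. ]
top [[-48.2, -24.0], [-48.1, 31.4], [13.3, 30.7], [14.4, -22.2]] mean [-17.2   4. ]
shelf s [[10.2, -52.8], [13.2, 45.7]] mean [11.7 -3.6]
lip s [[-32.1, -52.2], [-34.5, 41.2]] mean [-33.3  -5.5]
lip t [[-29.6, -48.7], [-29.8, 47.2]] mean [-29.7  -0.8]
shelf t [[14.8, -49.5], [15.0, 48.2]] mean [14.9 -0.7]
```

```bash
python3 -c "
from h import *
go([.6567,.1210,.0635],.297)"
```

```text
shift [-0.0302  0.0016  0.4819] turn [-0.0012  0.0054  0.2239]
```

>>> {"op": "move_arm", "data": {"plan": "-0.03 0 0.05 0 0 0.1 -1;-0.03 0 0.15 0 0 0.2 -1;-0.03 0 0.25 0 0 0.224 -1;-0.03 0 0.35 0 0 0.224 -1;-0.03 0 0.43 0 0 0.224 -1;-0.03 0 0.48 0 0 0.224 -1;-0.03 0 0.48 0 0 0.224 -1;-0.03 0 0.48 0 0 0.224 -1"}}

```text
clock: 6.17
eef_pos: [0.6577, 0.1217, 0.0658]
tcp_rot: [-3.141, 0.002, 0.296]
ft_force: [-0.1, -0.2, -0.3]
finger_gap: 0.0141
grip_force: 49.6
```

Run:
```python
from h import *
s=readout.get_state(); print(s["clock"],s["eef_pos"],s["tcp_rot"],s["ft_force"],s["moment"])
p,d,m=snap("scene"); np.savez("s1",p=p,d=d,K=m["K"],k1=m["k1"],extrinsics=m["extrinsics"])
cv2.imwrite("pics/s1.png",cv2.resize(p[175:290,260:380],None,fx=5,fy=5,interpolation=cv2.INTER_CUBIC))
s=readout.get_state();print(s["eef_pos"],s["ft_force"])
```

```text
6.1667 [0.65770082 0.12165885 0.0657619 ] [-3.14125347e+00  1.95953655e-03  2.96471863e-01] [-0.14615209 -0.21794105 -0.29643744] [ 0.04738801 -0.00573796 -0.03624661]
[0.65871657 0.12181023 0.06719035] [-0.05371351  0.28137624 -0.62666967]
```

View pics/s1.png

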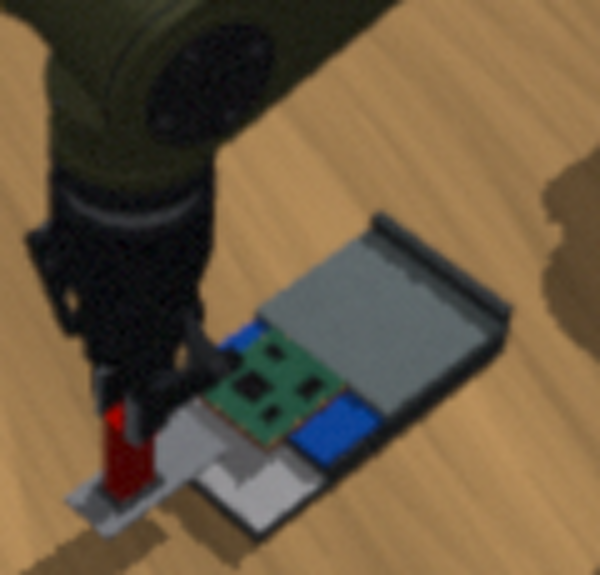

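The scene crop shows the blade's heel corners at (65,500) and (107,537) and its near tip corner at about (233,447). The carrier's front corners are at (200,403) and (265,447), so the blade is in line and short of the overhang.

Run:
```python
from h import *
z=np.load("s1.npz"); ms=dict(K=z["K"],k1=float(z["k1"]),extrinsics=z["extrinsics"])
f=lambda a:np.array(a)/5+[260,175]-.4
o=np.array([.5423,.0915]); an=np.radians(-163); M=np.array([[np.cos(an),-np.sin(an)],[np.sin(an),np.cos(an)]])
for n,u,h in(("heel",[(65,500),(107,537)],.041),("tipnear",[(233,447)],.041),("carrier",[(200,403),(265,447),(348,387)],.0305),("lip",[(328,468),(220,345)],.0245),("shelf",[(385,413),(262,320)],.0295),("apron",[(192,484),(262,540)],.018),("wall",[(378,213),(512,308)],.0395)):
    q=(plane(ms,f(u),h)[:,:2]-o)@M; print(n,(q*1e3).round(1).tolist(),"mean",(q.mean(0)*1e3).round(1))
s=readout.get_state(); print("tcp",((s["eef_pos"][:2]-o)@M*1e3).round(1))
```

```text
heel [[-153.1, 17.6], [-152.6, -13.6]] mean [-152.8    2. ]
tipnear [[-66.3, -15.6]] mean [-66.3 -15.6]
carrier [[-52.8, 22.9], [-47.9, -21.3], [13.6, -22.6]] mean [-29.  -7.]
lip [[-29.7, -50.2], [-13.1, 48.2]] mean [-21.4  -1. ]
shelf [[16.0, -47.6], [13.5, 42.7]] mean [14.8 -2.4]
apron [[-86.1, -6.4], [-84.0, -56.3]] mean [-85.1 -31.4]
wall [[112.8, 49.6], [114.9, -49.0]] mean [113.9   0.3]
tcp [-120.2    5.1]
```

>>> {"op": "move_arm", "data": {"plan": "0 0 0.02 0 0 0 -1;0 0 0.04 0 0 0 -1;0 0 0.06 0 0 0 -1;0 0 0.065 0 0 0 -1;0 0 0.065 0 0 0 -1;0 0 0.065 0 0 0 -1;0 0 0.065 0 0 0 -1"}}

```text
clock: 6.8
eef_pos: [0.6585, 0.1221, 0.0539]
tcp_rot: [3.142, -0.0, 0.296]
ft_force: [-0.1, -0.7, -1.1]
finger_gap: 0.014
grip_force: 49.7
```

>>> {"op": "move_arm", "data": {"plan": "0 0 0.005 0 0 0 -1;0 0 0.01 0 0 0 -1;0 0 0.01 0 0 0 -1;0 0 0.01 0 0 0 -1"}}

```text
clock: 7.13
eef_pos: [0.6583, 0.122, 0.0516]
tcp_rot: [-3.142, 0.0, 0.296]
ft_force: [0.2, -0.2, -0.4]
finger_gap: 0.0141
grip_force: 49.7
```

>>> {"op": "move_arm", "data": {"plan": "0 0 0.005 0 0 0 -1;0 0 0.01 0 0 0 -1;0 0 0.01 0 0 0 -1;0 0 0.01 0 0 0 -1"}}

```text
clock: 7.47
eef_pos: [0.6582, 0.122, 0.0495]
tcp_rot: [-3.142, 0.0, 0.296]
ft_force: [-0.3, 1.0, -2.0]
finger_gap: 0.0141
grip_force: 49.7
```

>>> {"op": "move_arm", "data": {"plan": "0 0 0.003 0 0 0 -1;0 0 0.006 0 0 0 -1;0 0 0.006 0 0 0 -1;0 0 0.006 0 0 0 -1"}}

```text
clock: 7.8
eef_pos: [0.6583, 0.122, 0.0485]
tcp_rot: [-3.142, 0.0, 0.296]
ft_force: [0.4, -0.1, -1.0]
finger_gap: 0.0139
grip_force: 49.7
```

>>> {"op": "move_arm", "data": {"plan": "0 0 0.003 0 0 0 -1;0 0 0.006 0 0 0 -1;0 0 0.006 0 0 0 -1;0 0 0.006 0 0 0 -1"}}

```text
clock: 8.13
eef_pos: [0.6583, 0.122, 0.0472]
tcp_rot: [-3.142, 0.0, 0.296]
ft_force: [-0.4, 0.4, -0.4]
finger_gap: 0.014
grip_force: 49.7
```

>>> {"op": "move_arm", "data": {"plan": "0 0 0.003 0 0 0 -1;0 0 0.006 0 0 0 -1;0 0 0.006 0 0 0 -1;0 0 0.006 0 0 0 -1"}}

```text
clock: 8.47
eef_pos: [0.6588, 0.1222, 0.0467]
tcp_rot: [3.142, -0.001, 0.296]
ft_force: [0.8, 1.0, 0.5]
finger_gap: 0.0139
grip_force: 49.9
```

>>> {"op": "move_arm", "data": {"plan": "0 0 0.003 0 0 0 -1;0 0 0.003 0 0 0 -1;0 0 0.003 0 0 0 -1"}}

```text
clock: 8.72
eef_pos: [0.6591, 0.1223, 0.0464]
tcp_rot: [3.141, -0.002, 0.296]
ft_force: [1.4, 1.6, 3.8]
finger_gap: 0.0142
grip_force: 50.2
```

Run:
```python
from h import *
F=[]
for i in range(4):
    eyes.camera("scene"); s=readout.get_state(); F.append(np.r_[s["ft_force"],s["moment"]])
print(s["clock"],s["eef_pos"],s["tcp_rot"],np.mean(F,0).round(3)); print(np.array(F).round(2))
```

```text
8.9167 [0.65917958 0.12226804 0.04640663] [ 3.14145167e+00 -2.01622712e-03  2.96315165e-01] [ 1.325  1.489  4.187  0.183 -0.108 -0.016]
[[ 0.42  1.41  3.53  0.14 -0.07 -0.03]
 [ 0.78  1.77  4.53  0.22 -0.11 -0.03]
 [ 1.88  1.55  3.45  0.19 -0.14  0.  ]
 [ 2.22  1.23  5.23  0.18 -0.11 -0.01]]
```

>>> {"op": "move_arm", "data": {"plan": "0 0 -0.0015 0 0 0 -1;-0.006 0 -0.0015 0 0 0 -1;-0.012 0 -0.0015 0 0 0 -1;-0.018 0 -0.0015 0 0 0 -1;-0.024 0 -0.0015 0 0 0 -1;-0.03 0 -0.0015 0 0 0 -1;-0.036 0 -0.0015 0 0 0 -1;-0.042 0 -0.0015 0 0 0 -1;-0.048 0 -0.0015 0 0 0 -1;-0.054 0 -0.0015 0 0 0 -1;-0.06 0 -0.0015 0 0 0 -1;-0.06 0 -0.0015 0 0 0 -1"}}

```text
clock: 9.92
eef_pos: [0.6482, 0.1185, 0.0469]
tcp_rot: [3.141, -0.003, 0.296]
ft_force: [3.6, 0.5, 5.6]
finger_gap: 0.0144
grip_force: 50.4
```

```bash
cat > st.py <<'E'
from h import *
import sys
F=[]
for i in range(int(sys.argv[1])):
    eyes.camera("scene"); s=readout.get_state(); F.append(np.r_[s["ft_force"],s["moment"]])
o=np.array([.5423,.0915]); an=np.radians(-163); M=np.array([[np.cos(an),-np.sin(an)],[np.sin(an),np.cos(an)]])
f=np.mean(F,0); print(s["clock"],"block tip x,y",((s["eef_pos"][:2]-o)@M*1e3+[55,1]).round(1),"z",s["eef_pos"][2].round(4),s["tcp_rot"].round(4),"F blk",(f[:2]@M).round(2),f[2].round(2),"M",(f[3:5]@M).round(3))
E
python3 st.py 3
```

```text
10.0667 block tip x,y [-54.1   6.2] z 0.0469 [ 3.1406e+00 -3.1000e-03  2.9640e-01] F blk [-3.45 -0.01] 5.59 M [0.04  0.515]
```

>>> {"op": "move_arm", "data": {"plan": "0 0 -0.003 0 0 0 -1;-0.005 0 -0.003 0 0 0 -1;-0.01 0 -0.003 0 0 0 -1;-0.015 0 -0.003 0 0 0 -1;-0.02 0 -0.003 0 0 0 -1;-0.025 0 -0.003 0 0 0 -1;-0.03 0 -0.003 0 0 0 -1;-0.035 0 -0.003 0 0 0 -1;-0.04 0 -0.003 0 0 0 -1;-0.045 0 -0.003 0 0 0 -1"}}

```text
clock: 10.9
eef_pos: [0.6389, 0.1159, 0.047]
tcp_rot: [3.141, -0.002, 0.296]
ft_force: [3.3, 0.5, 5.6]
finger_gap: 0.0142
grip_force: 50.4
```

```bash
python3 st.py 3
```

```text
11.05 block tip x,y [-44.4   5.9] z 0.0469 [ 3.1413e+00 -1.4000e-03  2.9640e-01] F blk [-3.35  0.06] 5.52 M [-0.013  0.528]
```

>>> {"op": "move_arm", "data": {"plan": "0 0 -0.004 0 0 0 -1;-0.005 0 -0.005 0 0 0 -1;-0.01 0 -0.005 0 0 0 -1;-0.015 0 -0.005 0 0 0 -1;-0.02 0 -0.005 0 0 0 -1;-0.025 0 -0.005 0 0 0 -1;-0.03 0 -0.005 0 0 0 -1;-0.035 0 -0.005 0 0 0 -1;-0.04 0 -0.005 0 0 0 -1;-0.04 0 -0.005 0 0 0 -1"}}

```text
clock: 11.88
eef_pos: [0.63, 0.1134, 0.047]
tcp_rot: [-3.141, 0.001, 0.296]
ft_force: [0.8, 0.0, 1.2]
finger_gap: 0.0139
grip_force: 50.0
```

```bash
python3 st.py 3
python3 - <<'E'
from h import *
p,d,m=snap("scene"); np.savez("s2",p=p,d=d,K=m["K"],k1=m["k1"],extrinsics=m["extrinsics"])
cv2.imwrite("pics/s2.png",cv2.resize(p[175:290,260:380],None,fx=5,fy=5,interpolation=cv2.INTER_CUBIC))
E
```

```text
12.0333 block tip x,y [-35.3   5.7] z 0.047 [-3.1415e+00  1.3000e-03  2.9640e-01] F blk [-0.86 -0.58] 1.34 M [0.    0.096]
```

View pics/s2.png

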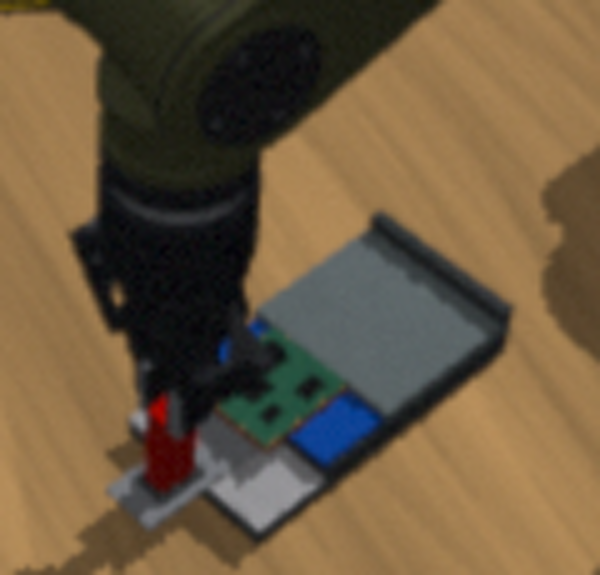

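The blade is under the overhang with about 2.4 N on the apron, and the carrier is unmoved (front corner still at (265,447)). Next I raise the front edge along an arc about the step.

>>> {"op": "move_arm", "data": {"plan": "0 0 -0.01 0 0 0 -1;0 0 -0.0225 0 0 0 -1;-0.002 0 -0.04 0 0 0 -1;-0.005 0 -0.06 0 0 0 -1;-0.01 0 -0.087 0 0 0 -1;-0.018 0 -0.107 0 0 0 -1;-0.027 0 -0.127 0 0 0 -1;-0.037 0 -0.147 0 0 0 -1;-0.047 0 -0.163 0 0 0 -1;-0.057 0 -0.178 0 0 0 -1;-0.067 0 -0.188 0 0 0 -1;-0.078 0 -0.196 0 0 0 -1"}}

```text
clock: 13.08
eef_pos: [0.6156, 0.109, 0.087]
tcp_rot: [3.142, -0.0, 0.296]
ft_force: [0.2, 0.3, -1.2]
finger_gap: 0.0142
grip_force: 49.6
```

```bash
python3 st.py 1
python3 - <<'E'
from h import *
p,d,m=snap("scene"); np.savez("s3",p=p,d=d,K=m["K"],k1=m["k1"],extrinsics=m["extrinsics"])
cv2.imwrite("pics/s3.png",cv2.resize(p[165:280,260:380],None,fx=5,fy=5,interpolation=cv2.INTER_CUBIC))
E
```

```text
13.1333 block tip x,y [-19.9   5.7] z 0.0872 [ 3.1415e+00 -1.0000e-04  2.9630e-01] F blk [-0.9   0.44] -2.1 M [-0.016  0.054]
```

View pics/s3.png

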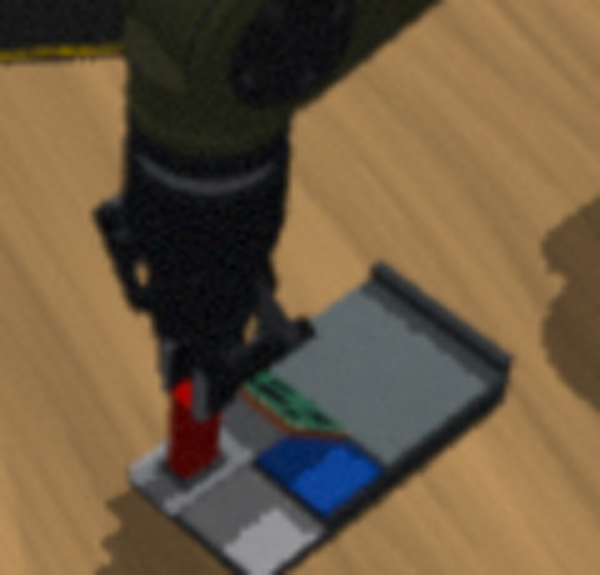

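The carrier is on edge at about 45°, its green face seen at (290,405) in the crop, lifted by the blade. I continue the arc.

>>> {"op": "move_arm", "data": {"plan": "-0.01 0 -0.012 0 0 0 -1;-0.022 0 -0.024 0 0 0 -1;-0.034 0 -0.032 0 0 0 -1;-0.048 0 -0.039 0 0 0 -1;-0.062 0 -0.044 0 0 0 -1;-0.076 0 -0.048 0 0 0 -1;-0.09 0 -0.051 0 0 0 -1;-0.105 0 -0.053 0 0 0 -1;-0.12 0 -0.054 0 0 0 -1;-0.135 0 -0.055 0 0 0 -1;-0.15 0 -0.055 0 0 0 -1;-0.165 0 -0.053 0 0 0 -1"}}

```text
clock: 14.18
eef_pos: [0.5838, 0.0993, 0.0972]
tcp_rot: [-3.142, 0.0, 0.296]
ft_force: [-0.4, -0.9, -1.3]
finger_gap: 0.0141
grip_force: 49.7
```

```bash
python3 st.py 1
cat > car.py <<'E'
from h import *
o=np.array([.5423,.0915]); an=np.radians(-163); M=np.array([[np.cos(an),-np.sin(an)],[np.sin(an),np.cos(an)]])
for n in("scene","top"):
    p,d,m=snap(n); np.savez("c_"+n,p=p,d=d,K=m["K"],k1=m["k1"],extrinsics=m["extrinsics"])
    hsv=cv2.cvtColor(p,cv2.COLOR_BGR2HSV); v,u=np.mgrid[:420,:560]; uv=np.c_[u.ravel(),v.ravel()]
    P=depthpts(m,uv,d); q=np.c_[(P[:,:2]-o)@M*1e3,P[:,2]*1e3]; ok=(d.ravel()>0)&(q[:,0]>-50)&(q[:,0]<120)&(abs(q[:,1])<52)&(q[:,2]>20)&(q[:,2]<100)
    H=hsv.reshape(-1,3); 
    for name,mm in(("green",(H[:,0]>60)&(H[:,0]<88)&(H[:,1]>100)),("copper",((H[:,0]<18))&(H[:,1]>70)&(H[:,2]>50))):
        k=ok&mm; 
        if k.sum()>5: print(n,name,k.sum(),"lo",np.percentile(q[k],3,0).round(1),"hi",np.percentile(q[k],97,0).round(1),"bgr",np.median(p.reshape(-1,3)[k],0), "uv",uv[k].mean(0).round(0))
E
python3 car.py
```

```text
14.2333 block tip x,y [13.6  5.6] z 0.0969 [-3.1414e+00  1.0000e-03  2.9630e-01] F blk [0.15 0.36] -0.11 M [-0.043 -0.024]
scene copper 210 lo [-45.9 -22.9  32.5] hi [110.6  26.   96.7] bgr [25. 43. 68.] uv [325. 239.]
top copper 23 lo [16.7 21.1 41.5] hi [115.9  35.1  97.5] bgr [ 78. 115. 167.] uv [244. 225.]
```

Run:
```python
from h import *
o=np.array([.5423,.0915]); an=np.radians(-163); M=np.array([[np.cos(an),-np.sin(an)],[np.sin(an),np.cos(an)]])
z=np.load("c_scene.npz"); p,d=z["p"],z["d"]; m=dict(K=z["K"],k1=float(z["k1"]),extrinsics=z["extrinsics"])
hsv=cv2.cvtColor(p,cv2.COLOR_BGR2HSV); H=hsv
mm=((H[...,0]<18)&(H[...,1]>70)&(H[...,2]>30)|(H[...,0]>60)&(H[...,0]<90)&(H[...,1]>70)).astype(np.uint8); roi=np.zeros_like(mm); roi[195:270,285:370]=1
n,l,st,c=cv2.connectedComponentsWithStats(mm*roi)
for i in range(1,n):
    if st[i,4]<15: continue
    v,u=np.nonzero(l==i); P=depthpts(m,np.c_[u,v],d); q=np.c_[(P[:,:2]-o)@M*1e3,P[:,2]*1e3]
    print(st[i],"bgr",np.median(p[v,u],0),"med",np.median(q,0).round(1),"lo",np.percentile(q,5,0).round(0),"hi",np.percentile(q,95,0).round(0))
    k=(q[:,2]<60)&(q[:,2]>28)
    print("  z hist",np.histogram(q[:,2],bins=[-10,10,25,33,40,50,60,70,80,100])[0])
```

```text
[285 195  29  75 948] bgr [ 76. 119. 153.] med [-3.3 98.5 -0.8] lo [-78.  -3.  -4.] hi [ 75. 208. 144.]
  z hist [763   0   0   0   0   0   0  14  47]
[ 323  195   47   75 2091] bgr [ 79. 124. 159.] med [164.9  25.5  -1.6] lo [ 26. -93.  -5.] hi [254. 123.   2.]
  z hist [2044    4    1    2    4    0    0    0    0]
[296 207   5   6  20] bgr [40.5 58.  73.5] med [-47.6  42.6 190.5] lo [-63.  20.  -6.] hi [ 88. 175. 219.]
  z hist [9 0 0 0 0 0 0 0 0]
[318 217   5   9  25] bgr [50. 68. 87.] med [-32.9 -15.8 183.6] lo [-55. -41.  -3.] hi [104.  98. 220.]
  z hist [9 0 0 0 0 0 0 0 0]
[317 228  16  24 185] bgr [25. 43. 68.] med [ 13.2 -10.2  76.3] lo [  0. -24.  38.] hi [20. 19. 97.]
  z hist [ 0  0  5  8 20 14 23 37 69]
```

The carrier is standing near vertical against the step (copper patch near scene (325,240), x about 0–20 mm, z up to about 80 mm). I push it on past balance, slowly.

>>> {"op": "move_arm", "data": {"plan": "-0.01 0 0 0 0 0 -1;-0.02 0 0.001 0 0 0 -1;-0.03 0 0.003 0 0 0 -1;-0.04 0 0.006 0 0 0 -1;-0.05 0 0.01 0 0 0 -1;-0.05 0 0.01 0 0 0 -1;-0.05 0 0.01 0 0 0 -1"}}

```text
clock: 14.92
eef_pos: [0.5744, 0.0964, 0.0951]
tcp_rot: [-3.142, 0.0, 0.296]
ft_force: [-0.4, -0.1, -1.2]
finger_gap: 0.0137
grip_force: 49.7
```

```bash
python3 st.py 1
cat > car2.py <<'E'
from h import *
o=np.array([.5423,.0915]); an=np.radians(-163); M=np.array([[np.cos(an),-np.sin(an)],[np.sin(an),np.cos(an)]])
p,d,m=snap("scene"); np.savez("c_scene",p=p,d=d,K=m["K"],k1=m["k1"],extrinsics=m["extrinsics"])
H=cv2.cvtColor(p,cv2.COLOR_BGR2HSV); v,u=np.mgrid[195:270,285:370]; u=u.ravel();v=v.ravel()
P=depthpts(m,np.c_[u,v],d); q=np.c_[(P[:,:2]-o)@M*1e3,P[:,2]*1e3]
k=(q[:,0]>-25)&(q[:,0]<105)&(abs(q[:,1])<46)&(q[:,2]>27)&(q[:,2]<95)&(H[v,u,0]<18)&(H[v,u,1]>85)
print("copper n",k.sum()); q=q[k]
for a,b in((27,33),(33,38),(38,45),(45,55),(55,65),(65,75),(75,85),(85,95)):
    s=(q[:,2]>=a)&(q[:,2]<b)
    if s.any(): print((a,b),s.sum(),"x med",np.median(q[s,0]).round(1),"x range",np.percentile(q[s,0],[5,95]).round(0),"y",np.percentile(q[s,1],[5,95]).round(0))
E
python3 car2.py
```

```text
14.9667 block tip x,y [22.7  5.7] z 0.0952 [-3.1416e+00 -1.0000e-04  2.9630e-01] F blk [0.67 0.57] -0.88 M [-0.053 -0.024]
copper n 299
(27, 33) 9 x med 76.6 x range [20. 85.] y [-12.  33.]
(33, 38) 178 x med 56.3 x range [22. 78.] y [-21.  32.]
(38, 45) 111 x med 52.8 x range [23. 77.] y [-21.  25.]
(65, 75) 1 x med 6.9 x range [7. 7.] y [-14. -14.]
```

The carrier has tipped over: copper side up, flat, spanning about x 20–78 mm and z about 35 mm. Now I retreat and park the lifter.

>>> {"op": "move_arm", "data": {"plan": "0.02 0 -0.06 0 0 0 -1;0.05 0 -0.15 0 0 0 -1;0.05 0 -0.25 0 0 0 -1;0.05 0 -0.35 0 0 0 -1;0.05 0 -0.4 0 0 0 -1;0.05 0 -0.4 0 0 0 -1"}}

```text
clock: 15.52
eef_pos: [0.5866, 0.0997, 0.1796]
tcp_rot: [3.14, -0.007, 0.296]
ft_force: [0.2, 0.6, -0.7]
finger_gap: 0.0141
grip_force: 49.7
```

```bash
python3 car2.py; python3 -c "
from h import *
print(readout.get_state()['eef_pos']);go([.492,-.3097,.12],1.258)"
```

```text
copper n 385
(27, 33) 16 x med 64.7 x range [20. 87.] y [-18.  38.]
(33, 38) 235 x med 46.7 x range [18. 78.] y [-20.  31.]
(38, 45) 134 x med 48.3 x range [18. 75.] y [-20.  30.]
[0.5853909  0.09951203 0.17731104]
shift [-1.0452  1.8203  0.2842] turn [ 0.0032 -0.0038 -1.2244]
```

>>> {"op": "move_arm", "data": {"plan": "-0.06 0.1 0 0 0 0 -1;-0.15 0.25 0 0 0 0 -1;-0.25 0.43 0 0 0 0 -1;-0.34 0.6 0 0 0 0 -1;-0.43 0.76 0 0 0 0 -1;-0.52 0.9 0 0 0 0 -1;-0.52 0.91 0 0 0 0 -1"}}

```text
clock: 16.15
eef_pos: [0.5355, -0.1093, 0.1733]
tcp_rot: [3.141, 0.004, 0.291]
ft_force: [0.3, -0.1, -0.9]
finger_gap: 0.0142
grip_force: 49.7
```

>>> {"op": "move_arm", "data": {"plan": "-0.06 0.1 0 0 0 -0.1 -1;-0.15 0.25 0 0 0 -0.25 -1;-0.25 0.43 0 0 0 -0.4 -1;-0.34 0.6 0 0 0 -0.55 -1;-0.43 0.76 0 0 0 -0.7 -1;-0.5 0.87 0 0 0 -0.85 -1;-0.52 0.91 0 0 0 -0.95 -1;-0.52 0.91 0 0 0 -1 -1;-0.52 0.91 0 0 0 -1 -1;-0.52 0.91 0 0 0 -1 -1"}}

```text
clock: 16.98
eef_pos: [0.4911, -0.3088, 0.1738]
tcp_rot: [-3.139, -0.001, 1.081]
ft_force: [-0.6, -0.0, -0.4]
finger_gap: 0.014
grip_force: 49.7
```

```bash
python3 -c "
from h import *
print(readout.get_state()['eef_pos']);go([.492,-.3097,.055],1.258)"
```

```text
[ 0.4911115  -0.3088181   0.17375149]
shift [-0.0022  0.0074  0.5937] turn [-0.0029 -0.0011 -0.2259]
```

>>> {"op": "move_arm", "data": {"plan": "0 0.007 0.05 0 0 -0.1 -1;0 0.007 0.15 0 0 -0.2 -1;0 0.007 0.27 0 0 -0.226 -1;0 0.007 0.39 0 0 -0.226 -1;0 0.007 0.5 0 0 -0.226 -1;0 0.007 0.58 0 0 -0.226 -1;0 0.007 0.63 0 0 -0.226 -1;0 0.007 0.65 0 0 -0.226 -1;0 0.007 0.66 0 0 -0.226 -1;0 0.007 0.66 0 0 -0.226 -1;0 0.007 0.66 0 0 -0.226 -1"}}

```text
clock: 17.9
eef_pos: [0.4936, -0.3106, 0.0445]
tcp_rot: [3.14, 0.001, 1.259]
ft_force: [0.3, -0.0, -0.8]
finger_gap: 0.014
grip_force: 49.7
```

>>> {"op": "move_arm", "data": {"plan": "0 0 0.01 0 0 0 -1;0 0 0.02 0 0 0 -1;0 0 0.025 0 0 0 -1;0 0 0.025 0 0 0 -1;0 0 0.025 0 0 0 -1"}}

```text
clock: 18.32
eef_pos: [0.4927, -0.3102, 0.0382]
tcp_rot: [-3.142, -0.0, 1.259]
ft_force: [0.4, 0.4, -0.9]
finger_gap: 0.0143
grip_force: 49.7
```

>>> {"op": "move_arm", "data": {"plan": "0 0 0.006 0 0 0 -1;0 0 0.012 0 0 0 -1;0 0 0.015 0 0 0 -1;0 0 0.015 0 0 0 -1;0 0 0.015 0 0 0 -1"}}

```text
clock: 18.73
eef_pos: [0.4927, -0.3101, 0.0351]
tcp_rot: [-3.141, -0.0, 1.259]
ft_force: [-0.7, -0.1, -1.0]
finger_gap: 0.0144
grip_force: 49.7
```

>>> {"op": "move_arm", "data": {"plan": "0 0 0.004 0 0 0 -1;0 0 0.007 0 0 0 -1;0 0 0.007 0 0 0 -1;0 0 0.007 0 0 0 -1"}}

```text
clock: 19.07
eef_pos: [0.4928, -0.3101, 0.0338]
tcp_rot: [3.142, -0.0, 1.259]
ft_force: [0.6, -0.7, -0.8]
finger_gap: 0.0137
grip_force: 49.7
```

>>> {"op": "move_arm", "data": {"plan": "0 0 0.004 0 0 0 -1;0 0 0.006 0 0 0 -1;0 0 0.006 0 0 0 -1;0 0 0.006 0 0 0 -1"}}

```text
clock: 19.4
eef_pos: [0.493, -0.3102, 0.0337]
tcp_rot: [3.141, -0.0, 1.259]
ft_force: [-1.2, 2.4, 5.4]
finger_gap: 0.014
grip_force: 50.4
```

>>> {"op": "move_arm", "data": {"plan": "0 0 -0.004 0 0 0 -1;0 0 -0.004 0 0 0 -1;0 0 -0.004 0 0 0 -0.5;0 0 -0.004 0 0 0 -0.3;0 0 -0.004 0 0 0 0;0 0 -0.004 0 0 0 0.5;0 0 -0.004 0 0 0 1;0 0 -0.004 0 0 0 1;0 0 -0.004 0 0 0 1;0 0 -0.004 0 0 0 1"}}

```text
clock: 20.23
eef_pos: [0.4927, -0.3102, 0.0334]
tcp_rot: [-3.142, -0.0, 1.259]
ft_force: [0.8, -0.4, 0.0]
finger_gap: 0.0853
grip_force: 0.0
```

>>> {"op": "move_arm", "data": {"plan": "0 0 -0.02 0 0 0 1;0 0 -0.06 0 0 0 1;0 0 -0.12 0 0 0 1;0 0 -0.25 0 0 0 1;0 0 -0.4 0 0 0 1;0 0 -0.55 0 0 0 1;0 0 -0.7 0 0 0 1;0 0 -0.8 0 0 0 1;0 0 -0.8 0 0 0 1"}}

```text
clock: 20.98
eef_pos: [0.4956, -0.3123, 0.2018]
tcp_rot: [3.13, 0.004, 1.259]
ft_force: [0.2, -0.2, 1.5]
finger_gap: 0.0853
grip_force: 0.0
```

```bash
python3 car2.py
python3 - <<'E'
from h import *
s=readout.get_state(); print(s["clock"],s["eef_pos"],s["finger_gap"])
p,d,m=snap("wrist"); H=cv2.cvtColor(p,cv2.COLOR_BGR2HSV)
red=(H[...,1]>150)&((H[...,0]<6)|(H[...,0]>174))&(H[...,2]>60)
v,u=np.nonzero(red); P=depthpts(m,np.c_[u,v],d); t=(P[:,2]>.055)&(P[:,2]<.085); print("red top",t.sum(),np.median(P[t],0))
g=(H[...,1]<80)&(H[...,2]>75); v,u=np.nonzero(g); P=depthpts(m,np.c_[u,v],d)
k=(np.hypot(P[:,0]-.49,P[:,1]+.32)<.07)&(P[:,2]<.03)&(P[:,2]>0); P=P[k]; print("blade",k.sum(),P.mean(0),np.percentile(P,[2,98],0).round(4))
A=np.c_[P[:,:2]-P[:,:2].mean(0),np.ones(len(P))]; print(np.linalg.lstsq(A,P[:,2],rcond=None)[0])
p,d,m=snap("top")
for nm,uv in(("tape",(347,151)),("bl",(250,140))): pass
z=np.load("top0.npz"); df=cv2.absdiff(p,z["p"]).max(2); print("diff mean tape",df[130:170,328:368].mean(),"blue",df[126:156,236:266].mean(),"driver",df[250:275,72:158].mean())
E
```

```text
copper n 388
(27, 33) 16 x med 53.0 x range [18. 87.] y [-14.  37.]
(33, 38) 234 x med 48.1 x range [18. 79.] y [-20.  31.]
(38, 45) 138 x med 48.8 x range [19. 74.] y [-21.  29.]
21.0333 [ 0.49451994 -0.31150281  0.1984824 ] 0.08539726086034802
red top 492 [ 0.49312938 -0.30694553  0.06603731]
blade 1682 [ 0.48720731 -0.32222877  0.0063061 ] [[ 0.4641 -0.3618  0.0041]
 [ 0.5124 -0.279   0.0085]]
[-0.00956229  0.00263052  0.0063061 ]
diff mean tape 50.795625 blue 69.50555555555556 driver 17.595348837209304
```

```bash
python3 -c "
from bench import job_done
print(job_done())"
```

```text
the job is handed in; nothing more can be done
None
```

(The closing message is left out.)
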